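# Pull the air sampler's filter for inspection

### The arm

A 6-joint arm with a two-finger parallel gripper is mounted at the origin on the work surface. World frame = base frame: x ahead of the robot, y to its left, z up, the work surface at z = 0. Lengths are in mm, angles in degrees, forces in N, time in s.
With the tool pointing down it reaches from about 350 to 850 mm from the base axis. Payload 8.1 kg.
Tool frame: the origin (TCP) lies at the very end of the fingers, on their centre line; the grasp point (between the pads) lies 19 mm behind it; z points along the fingers, y is the line along which they close (so a half turn about z gives the same grasp; the last joint's range is limited). The gripper opens to 85 mm and grips with 20 to 120 N. Pads are 22 mm wide; open, the fingers measure 114 mm over their backs; the gripper's body (76 mm by 85 mm) begins 54 mm behind the grasp point. The pads swing forward as they close: fully open they stand 13 mm farther back than shut.
Start: joints at [-80.294, 7.471, 85.268, -0, 87.261, -4.893], TCP at [151.251, -580.628, 231.292] pointing down, gripper open.
Joint ranges: [-169.43, 169.43], [-51.17, 129.36], [1.28, 143.12], [-76.62, 256.62], [0, 156.53], [-152.29, 152.29]. Speed limits (degrees/s): [136.94, 136.94, 159.86, 180, 180, 180].

### API

Orientations are given as [roll, pitch, yaw] about the fixed x, y, z axes, in that order (R = Rz(yaw) Ry(pitch) Rx(roll)).
In Python, from bench import status, viewer, job gives the robot as it stands.
- The arm moves only by the tool arm_command, never from a script. Its argument "targets" is a list that holds one entry, the list of rows, each a list of 7 numbers: the shift along the world's x, y, z in m, then the turn, a rotation vector about the world's x, y, z in rad, then the opening, from -1 (shut) to 1 (fully open). In form: [[[dx, dy, dz, rx, ry, rz, gripper], ...]]. A call has 1 to 10 rows; each row shifts and turns the commanded pose from where the row before left it; what a row does not reach is not made up. A row lasts 1/8 s, in which the tool goes at most 62.5 mm and 10.7 degrees, less where a joint would pass 70% of its speed; a pose out of reach is approached as far as the arm can. A call with a gripper value outside its range is refused whole. The fingers move at their own pace and stop on an object; "force" is the grip in N (left out, the last holds). Time passes only in rows, so rows that do not move let the fingers close. It gives the time, the measured TCP pose, the force, the opening and the grip force at its end, in the units of the state.
- status.sense(): the state, without advancing time (a new reading comes with each control period).
- viewer.snapshot(name): name is "scene" or "top"; returns the picture (480x640x3 uint8, red, green, blue); there is no depth.
- viewer.camera_model(name): a dict with "vertical_fov" (degrees; the focal length in pixels is half the picture's height over the tangent of half this angle, whatever the lens; pixels are square), "cx", "cy" (the principal point, pixels), "xyz" and "attitude" of the camera in the world. Camera axes: x right, y down, z forward; pixel columns grow to the right and rows downward; lengths in mm; the calibration is good to about 2 mm. A picture is of the moment at which its call begins. camera_model takes no time and is no camera call.
- job.hand_in(): hands the job in; it is judged then, once.
The state is a dict: "time": time; "joint_pos": joint angles; "qd": joint speeds; "joint_efforts": joint torques, N m; "tool_pos": TCP position; "tcp_rot": TCP orientation; "ft_force": force on the tool from outside, world axes, zero at the start; "wrist_torque": the same for the moment, N m; "finger_gap": finger opening in mm; "grip_force": force on a finger pad.
Only numpy, scipy, OpenCV 4.12 (cv2) and the standard library are available. Lean on these libraries where they do the work, as an engineer would, in place of code of your own. Each camera call takes 0.05 s, during which the arm holds its last target. There are 200 camera calls.

### The job

Turn the air sampler's run-timer knob anticlockwise back to its zero stop, then lift the blue flap right over until it stays open by itself, and draw the orange filter cassette straight up out of its slot by its tab. Present the cassette to the viewing light: upright, its flat face square to the lit window, in front of the window's middle and about 8 cm away from it, touching nothing but the gripper, and finish while holding it still there. Leave the knob at zero and the flap open, and do not disturb the dishes, bottle and case standing about.

Things in the scene. Friction and masses are not known exactly. Their poses are not given: they have to be found in the camera images.
- sampler: Air sampler, white box 170 (x) x 250 (y) x 110 high, fixed. Origin: centre of its underside; -x is its front. Left (+y) part: deck with the timer knob. Right part: well 130 (x) x 140 (y) centred at x 0, y -35, under the blue flap; its black floor at z 60 has an upright slot 18 (x) x 94 (y), 50 deep, at its centre, in which the cassette stands
- timer (a joint): Run-timer knob, rad. 0 = zero stop (white pointer line towards the front, -x, at the red tick); grows clockwise seen from above, up to 4.7. Turn it anticlockwise to bring it back. Light friction (about 0.03 N m), stays where left; hard stop at 0. It starts 0.7 to 1.35 from the stop
- timer_grip (a point): Grip point of the timer knob, on its upright axis, 147 above the bench, 7 below the top of the bar. The black grip bar is 42 long x 14 thick x 32 high, on a disc 44 dia whose top is 23 below this point. This point turns with the knob; its x axis runs along the bar, and the white pointer line is at its -x end
- flap (a joint): Blue cover flap, rad. 0 = shut, grows as its front edge swings up and away from the robot; stop at 1.9. Falls shut if let go below about 1.5 and falls open to 1.9 beyond about 1.7. Weighs 120 g; its standing edge is then about 250 above the bench, so carry things round it
- flap_hinge (a point): On the flap's hinge line (along the sampler's y, at its rear, +x, upper edge, z 110), middle of the flap. The flap is 150 x 150 x 6 and reaches from here 150 towards -x when shut
- flap_handle (a point): Centre of the flap's yellow handle: bar 16 dia x 30 long parallel to the hinge on a grey stem, 130 from the hinge towards the front and 28 above the hinge level (22 above the flap's top face); turns with the flap. Pinched on its two flat ends it swivels between the fingers, so the tool can stay upright while the flap swings
- cassette: Filter cassette, hidden under the flap: orange frame 14 (x) x 90 (y) x 60 high with white filter faces (facing +-x), and on top an orange grip tab 12 (x) x 40 (y), from z 60 to 91. Origin: centre of its underside; z up. It starts standing in the sampler's slot, its origin 10 above the bench, its axes along the sampler's. About 0.12 kg
- cassette_mid (a point): Centre of the cassette's filter face plate, 30 above its underside
- cassette_tab (a point): Grip point in the cassette's tab, 78 above its underside, 18 above the top of the frame
- lightbox: Viewing light: grey upright panel 35 thick (x) x 200 wide (y), 219 tall, on a foot 100 x 160 x 12 that reaches 30 in front of the panel, fixed to the bench. Origin: on the bench under the panel's front face. Its -x axis points out of the lit face
- lightbox_window (a point): Centre of the lit window (170 wide x 150 high), on the panel's front face, 130 above the bench; axes as the viewing light: -x points out towards the viewer
- pink_dish: Bystander, loose: closed petri dish with pink medium, 90 dia x 13-15. Origin: centre of its underside. Leave it where it is
- red_dish: Bystander, loose: closed petri dish with dark red medium, 90 dia x 13-15. Origin: centre of its underside. Leave it where it is
- dish_stack: Bystander, loose: stack of five dark red petri dishes, 90 dia x 73. Origin: centre of its underside. Leave it where it is
- dropper: Bystander, loose: white dropper bottle, 44 dia x 110. Origin: centre of its underside. Leave it where it is
- square_dish: Bystander, loose: square pale yellow culture dish, 123 x 123 x 16. Origin: centre of its underside. Leave it where it is
- slide_case: Bystander, loose: grey plastic slide case, 90 x 70 x 30. Origin: centre of its underside. Leave it where it is
Things that resemble listed ones, but are neither listed nor needed, are in the scene too. Leave any purple look-alike of the lightbox alone.

How it is judged (in metres and radians):
On the way, in this order (a step that is already met when the one before it is completed fails the run):
1. the timer knob is back at its zero stop, the flap still shut (value of joint timer below 0.07 rad and value of joint flap below 0.3 rad), for 0.2 s.
2. the flap is lifted right over and stays open (value of joint flap above 1.6 rad), for 0.2 s.
3. the cassette is drawn up out of its slot, in the gripper (z of cassette in the frame of sampler above 0.065 m and contact force between cassette and the fingers above 0.5 N), for 0.1 s.
At the end, for the whole second after the job is handed in: Cassette held still by the gripper alone, its centre 5 to 12 cm in front of the lit window and within 3.5 cm of the window's middle sideways and in height, upright within 0.17 rad, face square to the window within 0.2 rad; knob within 0.1 rad of zero, flap open beyond 1.6 rad (contact force between cassette and the fingers above 0.5 N and x of cassette_mid in the frame of lightbox_window between -0.12 and -0.05 m and y of cassette_mid in the frame of lightbox_window between -0.035 and 0.035 m and z of cassette_mid in the frame of lightbox_window between -0.035 and 0.035 m and angle between cassette's own z axis and vertical below 0.17 rad and angle between the x axis of cassette and the x axis of lightbox, either way round below 0.2 rad and linear speed of cassette below 0.02 m/s and angular speed of cassette below 0.2 rad/s and contact force between cassette and lightbox below 0.1 N and contact force between cassette and sampler below 0.1 N and value of joint timer below 0.1 rad and value of joint flap above 1.6 rad); the arm keeps its last pose, push and grip.
It fails at once if a petri dish, the square dish or the dish stack is moved over 3 cm or tipped (distance of any of pink_dish, red_dish, dish_stack, square_dish from where it was at the start of the episode above 0.03 m or angle between any of pink_dish, red_dish, dish_stack, square_dish's own z axis and vertical above 0.5 rad).
It fails at once if the dropper bottle or the slide case is moved over 3 cm or tipped (distance of any of dropper, slide_case from where it was at the start of the episode above 0.03 m or angle between any of dropper, slide_case's own z axis and vertical above 0.5 rad).
It also fails if it takes over 72 s, if anything falls off the work surface, if the arm or the gripper's body presses on something with over 40 N, if the wrist force passes 120 N, or if a joint passes its speed limit or range.

## Working session

There is one attempt and no reset: what is moved stays moved. The work goes in short steps, Python scripts to look and compute and a tool call to move; the robot and the scene stay as the last step left them, time stands still between calls to the robot, and variables do not carry over. Pictures are saved under pics/ and viewed, at most 10 in all, crops included, and the job is handed in when it is done.

Besides the shell and the picture viewer there is one more tool, called after "Emit:" as a command line: name --argument value ..., lists and objects as JSON in quotes. arm_command: Moves the arm, as the interface text tells. Its arguments: {"type":"object","properties":{"targets":{"type":"array"},"force":{"type":"number"}},"required":["targets"]}

```bash
mkdir -p pics
python3 - <<'E'
from bench import status, viewer
import cv2
for n in("scene","top"):
    cv2.imwrite(f"pics/{n}0.png",viewer.snapshot(n)[:,:,::-1]); print(viewer.camera_model(n))
print(status.sense())
E
```

```text
{'vertical_fov': 48.250175188384624, 'cx': 322.44130193913423, 'cy': 250.99312404711276, 'xyz': array([1263.44201492, -707.03461121, 1087.6412122 ]), 'attitude': array([-1.33914158e+02,  2.70876156e-02,  4.36338951e+01])}
{'vertical_fov': 45.3315029330476, 'cx': 319.7833739121715, 'cy': 228.05252012502535, 'xyz': array([ 322.15741667,   55.18187334, 1405.5083156 ]), 'attitude': array([-169.87292871,   -0.32403291,  -91.33143085])}
{'time': 0.1, 'joint_pos': array([-8.02924509e+01,  7.51114545e+00,  8.53224767e+01,  8.18845930e-04,
        8.72627394e+01, -4.89318008e+00]), 'qd': array([ 0.03617767, -0.05611049, -0.15101128,  0.07997282,  0.06206919,
       -0.03146097]), 'joint_efforts': array([ 1.09931203e-03, -5.70950818e+01, -5.01943910e+01, -1.06724949e-04,
        8.04689247e-03,  2.20507661e-05]), 'tool_pos': array([ 151.19048037, -580.1260271 ,  230.35093962]), 'tcp_rot': array([-1.79904059e+02, -9.03433402e-03,  1.46006818e+01]), 'ft_force': array([-0.13908094, -0.7688156 ,  0.03931536]), 'wrist_torque': array([ 0.05559461,  0.03298623, -0.01831114]), 'grip_force': 0.0, 'finger_gap': 85.62431531734018}
```

View pics/scene0.png

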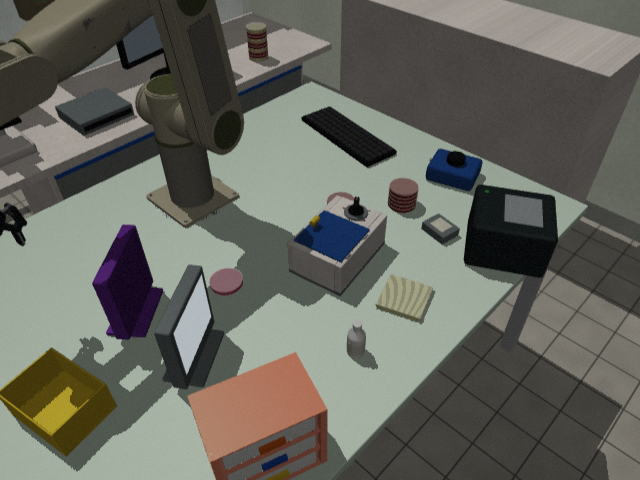

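View pics/top0.png

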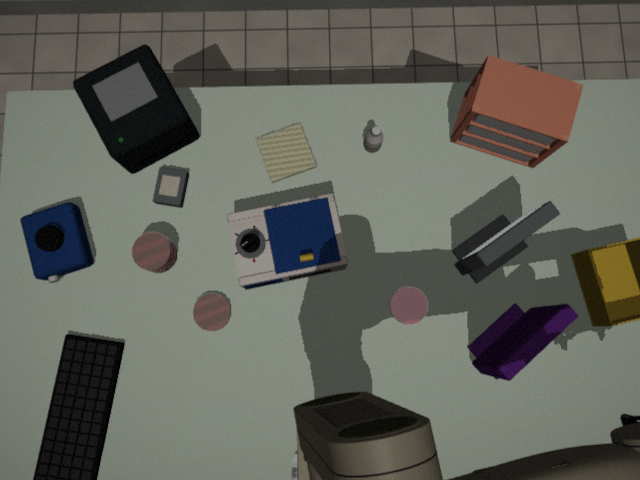

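The scene view shows the sampler at (340,240), with the knob at (356,208) and the blue flap and yellow handle at (314,220). The grey lit lightbox is at (190,325), and its purple look-alike is at (130,285).

In the top view:
- **Sampler:** (288,240), with the knob at (250,242) and the handle at (307,257).
- **Lightbox:** (505,240).
- **Purple look-alike:** (520,340).
- **Other look-alikes:** a blue box with a black knob at (55,240), which could be taken for the timer, and an orange drawer unit at (515,110), which could be taken for the cassette.

I choose the white box's knob and flap and the grey lit panel, and will check them in one close crop.

```bash
cat > h.py <<'E'
import numpy as np, cv2
from scipy.spatial.transform import Rotation as R
from bench import status, viewer
def cam(n):
    m=viewer.camera_model(n); f=240/np.tan(np.radians(m['vertical_fov']/2))
    return np.array(m['xyz']),R.from_euler('xyz',m['attitude'],degrees=True),f,m['cx'],m['cy']
def ray(n,p):
    c,r,f,cx,cy=cam(n); return c,r.apply([(p[0]-cx)/f,(p[1]-cy)/f,1])
def plane(n,p,z):
    c,d=ray(n,p); return c+d*(z-c[2])/d[2]
def proj(n,P):
    c,r,f,cx,cy=cam(n); q=r.inv().apply(np.array(P)-c); return np.array([cx+f*q[0]/q[2],cy+f*q[1]/q[2]])
def tri(ps):
    A=0;b=0
    for n,p in ps:
        c,d=ray(n,p); d=d/np.linalg.norm(d); M=np.eye(3)-np.outer(d,d); A=A+M; b=b+M@c
    return np.linalg.solve(A,b)
E
python3 - <<'E'
import cv2,numpy as np
t=cv2.imread('pics/top0.png');s=cv2.imread('pics/scene0.png')
def c(i,x,y,w,h,k): return cv2.resize(i[y:y+h,x:x+w],None,fx=k,fy=k,interpolation=cv2.INTER_CUBIC)
a=c(t,220,190,133,100,3);b=c(t,445,190,133,100,3)
d=c(s,275,185,133,100,3);e=c(s,140,250,133,100*1,3) if 0 else cv2.resize(s[255:395,140:273],(399,300))
cv2.imwrite('pics/crop0.png',np.vstack([np.hstack([a,b]),np.hstack([d,e])]))
E
```

```text
(no output)
```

View pics/crop0.png

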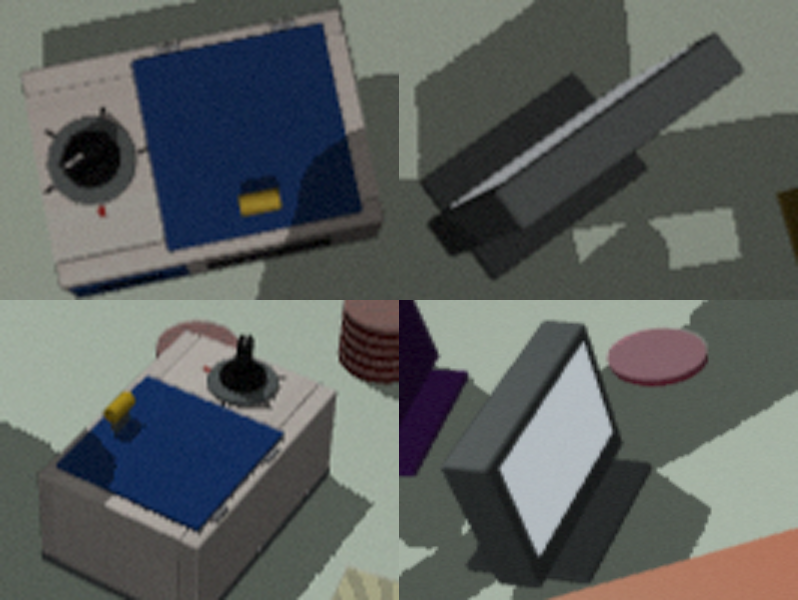

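Run:
```python
from h import *
np.set_printoptions(precision=1,suppress=True)
t=cv2.imread('pics/top0.png')
hsv=cv2.cvtColor(t,cv2.COLOR_BGR2HSV)
m=((hsv[...,0]>100)&(hsv[...,0]<125)&(hsv[...,1]>130)).astype(np.uint8)*255
m[:,:255]=0;m[:,350:]=0
ym=((hsv[...,0]>18)&(hsv[...,0]<32)&(hsv[...,1]>120)).astype(np.uint8)*255; ym[:,350:]=0;ym[:,:290]=0;ym[:240]=0;ym[275:]=0
full=m|ym
c=max(cv2.findContours(full,0,1)[0],key=cv2.contourArea)
q=cv2.approxPolyDP(cv2.convexHull(c),6,True)[:,0]; print('flap px',q.tolist())
man=[(133/3+220,60/3+190),(323/3+220,24/3+190),(362/3+220,210/3+190),(168/3+220,250/3+190)]
for Q in (q,man):
    P=np.array([plane('top',p,116)for p in Q]); print(P[:,:2].tolist())
    r=cv2.minAreaRect(P[:,:2].astype(np.float32)); print(r)
s=cv2.imread('pics/scene0.png')
hs=cv2.cvtColor(s,cv2.COLOR_BGR2HSV)
ys=((hs[...,0]>18)&(hs[...,0]<32)&(hs[...,1]>120)).astype(np.uint8)*255; k=np.zeros_like(ys);k[205:235,300:330]=1;ys*=k
cc=[]
for mm in(ym,ys):
    M=cv2.moments(mm,True);cc.append((M['m10']/M['m00'],M['m01']/M['m00']))
print('handle',cc,tri([('top',cc[0]),('scene',cc[1])]),plane('top',cc[0],138))
# knob disc and pointer
print('disc',plane('top',(220+92/3,190+160/3),122),plane('scene',(275+244/3,185+82/3),122))
a=plane('top',(220+65/3,190+164/3),154);b=plane('top',(220+84/3,190+152/3),154);print('ptr',a,b,'tip dir deg',np.degrees(np.arctan2(*(a-b)[[1,0]])))
T=plane('top',(220+102/3,190+211/3),110);print('red tick',T)
w=((s.min(2)>150)).astype(np.uint8)*255; k=np.zeros_like(w);k[260:385,160:220]=1;w*=k
c=max(cv2.findContours(w,0,1)[0],key=cv2.contourArea)
q=cv2.approxPolyDP(cv2.convexHull(c),5,True)[:,0];print('win',q.tolist())
q=sorted(q.tolist(),key=lambda p:-p[1])
man=[(187,374),(211.3,318),(173,334.3),(202.3,274.6)]
for p,z in zip(man,[55,55,205,205]): print(p,plane('scene',p,z))
for nm,p,z in (('pink',(409,305),15),('red',(212,311),15),('stack',(154,252),73),('drop',(374,138),90),('sq',(286,153),16),('case',(171,186),30)): print(nm,plane('top',p,z))
```

```text
flap px [[326, 198], [339, 259], [276, 272], [265, 210]]
[[622.1617687357711, 26.606056134313302], [480.32252522447675, 0.8066080317042079], [454.12724772466595, 143.25748594682508], [597.0442397288234, 167.03881250725294]]
((538.3507690429688, 84.96928405761719), (144.86572265625, 144.839111328125), 10.308953285217285)
[[597.0778853133244, 168.5649014590041], [622.077706783022, 22.771669058485614], [477.9673637679822, -2.8893960965542576], [451.12510461697633, 143.2870534634149]]
((536.7820434570312, 82.70947265625), (148.12557983398438, 148.6129150390625), 9.825699806213379)
handle [(306.3666666666667, 257.03333333333336), (314.43333333333334, 220.16666666666666)] [484.5  75.4 140.5] [483.6  74.1 138. ]
disc [519.6 199.3 122. ] [531.9 197.5 122. ]
ptr [512.2 215.5 154. ] [520.8 201.6 154. ] tip dir deg 121.67236939791799
red tick [482.4 193.2 110. ]
win [[201, 275], [210, 317], [186, 372], [174, 332]]
(187, 374) [ 577.5 -428.7   55. ]
(211.3, 318) [ 489.  -291.6   55. ]
(173, 334.3) [ 578.7 -432.3  205. ]
(202.3, 274.6) [ 486.3 -287.9  205. ]
pink [ 377.8 -168.4   15. ]
red [374.4 304.2  15. ]
stack [511.8 430.3  73. ]
drop [772.9 -92.5  90. ]
sq [763.6 122.   16. ]
case [680.8 405.2  30. ]
```

Run:
```python
from h import *
np.set_printoptions(precision=1,suppress=True)
s=cv2.imread('pics/scene0.png');t=cv2.imread('pics/top0.png')
print('bartop scene',plane('scene',(275+244/3,185+39/3),154))
print('pin tri line', tri([('top',(220+90/3,190+156/3)),('scene',(275+244/3,185+39/3))]))
# disc+bar outline by grayness: dark/gray mask around knob in both
for n,i,x0,y0,w,h in(('top',t,232,224,36,38),('scene',s,340,192,32,34)):
    g=i[y0:y0+h,x0:x0+w].astype(int).max(2); m=(g<125).astype(np.uint8)
    c=max(cv2.findContours(m,0,1)[0],key=cv2.contourArea); x,y,ww,hh=cv2.boundingRect(c)
    print(n,'bbox',x+x0,y+y0,ww,hh)
    (cx,cy),ax,an=cv2.fitEllipse(c); print('ell',cx+x0,cy+y0,ax,an, plane(n,(cx+x0,cy+y0),120))
for P in((521,199.5),(526,199)):
    for n in('top','scene'):
        pts=np.array([proj(n,(P[0]+22*np.cos(a),P[1]+22*np.sin(a),124))for a in np.linspace(0,6.28,60)])
        print(P,n,'bbox',pts.min(0),pts.max(0))
```

```text
bartop scene [515.1 214.7 154. ]
pin tri line [520.  200.2 163.7]
top bbox 234 225 34 37
ell 250.000394821167 243.02312469482422 (30.661680221557617, 32.58986282348633) 30.32245445251465 [520.7 201.1 120. ]
scene bbox 340 192 30 34
ell 350.54004764556885 210.10718536376953 (27.994522094726562, 34.061161041259766) 126.59402465820312 [512.1 195.5 120. ]
(521, 199.5) top bbox [240.7 233. ] [260.3 252.3]
(521, 199.5) scene bbox [346.1 204.8] [361.7 214.8]
(526, 199) top bbox [240.9 230.8] [260.5 250.1]
(526, 199) scene bbox [347.3 205.7] [363.  215.7]
```

Emit:
arm_command --targets '[[[0,0,0.06,0,0,0,1],[0.023,0.049,0.01,0,0,0.117,1],[0.023,0.049,0,0,0,0.117,1],[0.023,0.049,0,0,0,0.117,1],[0.023,0.049,0,0,0,0.117,1],[0.023,0.049,0,0,0,0.117,1],[0.023,0.049,0,0,0,0.117,1],[0.023,0.049,0,0,0,0.117,1],[0.023,0.049,0,0,0,0.117,1],[0.023,0.049,0,0,0,0.117,1]]]'

```text
time: 1.35
tool_pos: [358.5, -137.9, 301.1]
tcp_rot: [180.0, -0.0, 75.1]
ft_force: [0.5, -0.4, -0.3]
finger_gap: 85.3
grip_force: 0.0
```

Run:
```python
from h import *
np.set_printoptions(precision=1,suppress=True)
a=(250.5,243.3);b=(356.2,212.6)
for z in(111,115,124): print(z,plane('top',a,z),plane('scene',b,z))
print(tri([('top',a),('scene',b)]))
```

```text
111 [521.4 200.9 111. ] [524.1 206.6 111. ]
115 [520.8 200.5 115. ] [527.1 202.9 115. ]
124 [519.4 199.5 124. ] [533.9 194.5 124. ]
[523.3 203.1 112. ]
```

Emit:
arm_command --targets '[[[0.023,0.049,0,0,0,0.117,1],[0.023,0.049,0,0,0,0.117,1],[0.023,0.049,0,0,0,0.117,1],[0.023,0.049,0,0,0,0.117,1],[0.023,0.049,0,0,0,0.117,1],[0.023,0.049,0,0,0,0.117,1],[0.023,0.043,0,0,0,0.117,1],[0,0,-0.04,0,0,0,1],[0,0,-0.04,0,0,0,1],[0,0,0,0,0,0,1]]]'

```text
time: 2.6
tool_pos: [516.6, 196.8, 216.9]
tcp_rot: [-179.5, -0.1, 121.9]
ft_force: [0.2, 0.2, 0.4]
finger_gap: 85.6
grip_force: 0.0
```

Emit:
arm_command --targets '[[[0.006,0.005,-0.03,0,0,0,1],[0,0,-0.03,0,0,0,1],[0,0,-0.025,0,0,0,1],[0,0,0,0,0,0,0],[0,0,0,0,0,0,-0.3],[0,0,0,0,0,0,-0.5]]]' --force 25

```text
time: 3.35
tool_pos: [526.6, 202.7, 138.6]
tcp_rot: [179.8, 0.1, 121.8]
ft_force: [1.6, 0.3, -0.1]
finger_gap: 32.3
grip_force: 0.0
```

Emit:
arm_command --targets '[[[0,0,-0.005,0,0,0,-0.5],[0,0,0,0,0,0,-0.6],[0,0,0,0,0,0,-1],[0,0,0,0,0,0,-1]]]' --force 25

```text
time: 3.85
tool_pos: [523.5, 201.3, 131.2]
tcp_rot: [-179.7, -0.0, 121.9]
ft_force: [-11.8, -6.9, 8.1]
finger_gap: 12.9
grip_force: 27.8
```

Run:
```python
from h import *
s=viewer.snapshot('scene')[:,:,::-1];t=viewer.snapshot('top')[:,:,::-1]
cv2.imwrite('pics/k1.png',np.hstack([cv2.resize(s[150:250,290:423],(400,300)),cv2.resize(t[180:280,210:343],(400,300))]))
S=status.sense();print(S['tool_pos'],S['tcp_rot'],S['ft_force'],S['wrist_torque'],S['finger_gap'])
```

```text
[523.51803913 201.2461572  131.16365331] [-1.79734307e+02 -1.17175593e-02  1.21853859e+02] [-11.21817625  -6.97671619   9.14807018] [-1.06365744  1.82567084  0.06185583] 13.499202711238445
```

View pics/k1.png

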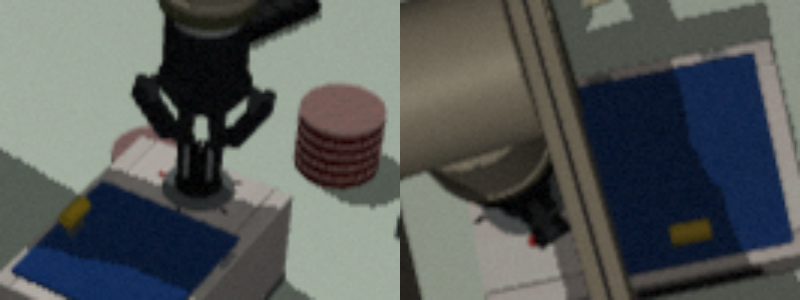

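The picture shows the fingers closed on the black bar at (200,175) in the left half, with a gap of 13.5 mm, so the knob is gripped. I'll turn it anticlockwise.

Emit:
arm_command --targets '[[[-0.002,-0.001,0,0,0,0.1,-1],[0,0,0,0,0,0.16,-1],[0,0,0,0,0,0.16,-1],[0,0,0,0,0,0.16,-1],[0,0,0,0,0,0.16,-1],[0,0,0,0,0,0.16,-1],[0,0,0,0,0,0.12,-1],[0,0,0,0,0,0,-1]]]'

```text
time: 4.95
tool_pos: [524.6, 203.6, 131.3]
tcp_rot: [179.8, 0.2, -179.6]
ft_force: [7.5, 11.0, -8.3]
finger_gap: 13.7
grip_force: 25.8
```

```bash
python3 -c "
from h import *
S=status.sense();print(S['tool_pos'],S['tcp_rot'],S['ft_force'],S['wrist_torque'],S['finger_gap'])"
```

```text
[524.59427622 203.64089814 131.3378182 ] [ 179.76472739    0.20298481 -179.56938429] [ 7.50435958 11.03959894 -8.33149555] [ 1.78007384 -1.31983316 -0.02792496] 13.722632513968907
```

Emit:
arm_command --targets '[[[0,0,0,0,0,0.08,-1],[0,0,0,0,0,0.08,-1],[0,0,0,0,0,0.04,-1],[0,0,0,0,0,0,-1],[0,0,0,0,0,0,-1]]]'

```text
time: 5.58
tool_pos: [524.5, 204.1, 131.4]
tcp_rot: [179.8, 0.3, -168.3]
ft_force: [7.6, 12.2, -8.2]
finger_gap: 13.7
grip_force: 30.9
```

```bash
python3 -c "
from h import *
S=status.sense();print(S['tool_pos'],S['tcp_rot'],S['ft_force'],S['wrist_torque'],S['finger_gap'])"
```

```text
[524.53819459 204.11496028 131.42986877] [ 179.75585734    0.251824   -168.254856  ] [ 7.59275656 12.1702753  -8.16355237] [ 2.15447239 -1.17747816 -0.71385471] 13.7166814194211
```

Emit:
arm_command --targets '[[[0,0,0,0,0,0,0],[0,0,0,0,0,0,1],[0,0,0,0,0,0,1],[0,0,0.04,0,0,0,1],[0,0,0.05,0,0,-0.03,1],[-0.013,-0.043,0,0,0,0,1],[-0.013,-0.043,0,0,0,0,1],[-0.013,-0.043,0,0,0,0,1],[0,0,0,0,0,0,1]]]'

```text
time: 6.7
tool_pos: [483.8, 69.9, 221.5]
tcp_rot: [-180.0, 0.0, -170.2]
ft_force: [0.9, 0.6, 0.0]
finger_gap: 85.4
grip_force: 0.0
```

Run:
```python
from h import *
s=viewer.snapshot('scene')[:,:,::-1];t=viewer.snapshot('top')[:,:,::-1]
cv2.imwrite('pics/k2.png',np.hstack([cv2.resize(s[150:250,290:423],(400,300)),cv2.resize(t[180:280,210:343],(400,300),interpolation=2)]))
S=status.sense();print(S['tool_pos'],S['tcp_rot'],S['ft_force'],S['wrist_torque'],S['finger_gap'])
```

```text
[484.39281356  72.16400082 221.54840433] [ 1.79983812e+02  4.31726472e-02 -1.70045465e+02] [-0.25062047 -0.16670457  0.24831315] [ 0.01747028 -0.03133596  0.03614434] 85.49535423570028
```

View pics/k2.png

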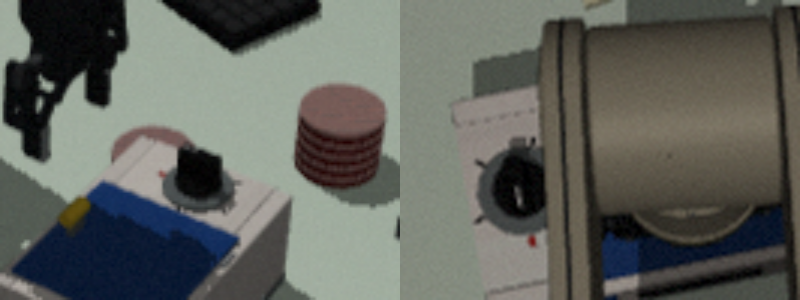

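The knob's white line, at (517,188) in the right half, now points at the red tick at (532,240). With the stop torque felt as well, the knob is at zero and the flap is still shut. Next is the handle.

Emit:
arm_command --targets '[[[0,0.0025,-0.04,0,0,0,1],[0,0,-0.04,0,0,0,1],[0,0,-0.02,0,0,0,0.6],[0,0,0,0,0,0,0.2],[0,0,0,0,0,0,-0.1],[0,0,0,0,0,0,-0.6],[0,0,0,0,0,0,-1],[0,0,0,0,0,0,-1]]]' --force 30

```text
time: 7.8
tool_pos: [485.1, 76.9, 123.2]
tcp_rot: [179.8, 0.2, -169.9]
ft_force: [-3.4, 9.7, 2.8]
finger_gap: 29.4
grip_force: 31.6
```

Run:
```python
from h import *
S=status.sense();print(S['tool_pos'],S['tcp_rot'],S['ft_force'],S['wrist_torque'],S['finger_gap'])
h=np.array([130,28])
for d in np.arange(0,106,7.5):
    p=np.radians(180-12.15-d); r=133; print(d, round(r*np.cos(p)),round(r*np.sin(p)), end=' | ')
```

```text
[485.07031684  76.91001001 123.15194451] [ 1.79837611e+02  1.57187723e-01 -1.69920150e+02] [-3.44392925  9.6849924   2.81945524] [ 1.37303498  0.37344275 -0.04738304] 29.37752609424072
0.0 -130 28 | 7.5 -125 45 | 15.0 -118 61 | 22.5 -109 76 | 30.0 -99 89 | 37.5 -86 101 | 45.0 -72 112 | 52.5 -57 120 | 60.0 -41 127 | 67.5 -24 131 | 75.0 -7 133 | 82.5 11 133 | 90.0 28 130 | 97.5 45 125 | 105.0 61 118 |
```

Emit:
arm_command --targets '[[[0.005,0.001,0.017,0,0,0,-1],[0.007,0.001,0.016,0,0,0,-1],[0.009,0.0015,0.015,0,0,0,-1],[0.01,0.002,0.013,0,0,0,-1],[0.013,0.002,0.012,0,0,0,-1],[0.014,0.0025,0.011,0,0,0,-1],[0.015,0.0025,0.008,0,0,0,-1],[0.016,0.003,0.007,0,0,0,-1]]]'

```text
time: 8.8
tool_pos: [573.2, 93.1, 221.3]
tcp_rot: [179.8, 0.0, -169.9]
ft_force: [-1.3, 10.1, -5.9]
finger_gap: 29.3
grip_force: 30.1
```

Emit:
arm_command --targets '[[[0.017,0.003,0.004,0,0,0,-1],[0.017,0.003,0.002,0,0,0,-1],[0.0175,0.003,0,0,0,0,-1],[0.017,0.003,-0.003,0,0,0,-1],[0.017,0.003,-0.005,0,0,0,-1],[0.016,0.003,-0.007,0,0,0,-1],[0,0,0,0,0,0,-1]]]'

```text
time: 9.68
tool_pos: [675.9, 111.9, 213.0]
tcp_rot: [179.8, 0.2, -169.8]
ft_force: [-1.4, 11.3, 2.5]
finger_gap: 28.9
grip_force: 29.8
```

Run:
```python
from h import *
s=viewer.snapshot('scene')[:,:,::-1]
cv2.imwrite('pics/f1.png',cv2.resize(s[110:290,260:450],(570,540)))
S=status.sense();print(S['tool_pos'],S['tcp_rot'],S['ft_force'],S['finger_gap'])
```

```text
[675.5833417  111.87788052 213.13466007] [ 1.79784107e+02  1.70933238e-01 -1.69819646e+02] [-1.46451453 10.77195024  1.59325965] 29.38883317535481
```

View pics/f1.png

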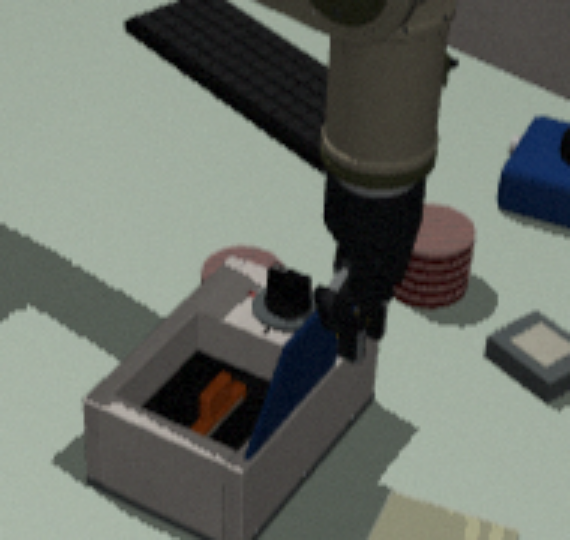

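The picture shows the blue flap past vertical, with the gripper on its handle at (350,310). The orange cassette tab is in the well at (222,390). I'll release and back off.

Emit:
arm_command --targets '[[[0,0,0,0,0,0,0],[0,0,0,0,0,0,0.6],[0,0,0,0,0,0,0.6],[0.015,0.003,0.03,0,0,0,0.6],[0.01,0,0.04,0,0,0,0.6],[0,0,0.05,0,0,0,0.6],[-0.02,-0.02,0.02,0,0,-0.17,0.6],[-0.04,-0.04,0,0,0,-0.17,0.6],[-0.04,-0.04,0,0,0,-0.17,0.6],[-0.03,-0.05,0,0,0,-0.17,0.6]]]'

```text
time: 10.98
tool_pos: [568.3, -39.5, 351.8]
tcp_rot: [180.0, 0.1, 150.8]
ft_force: [-0.6, -0.9, -0.3]
finger_gap: 68.3
grip_force: 0.0
```

Emit:
arm_command --targets '[[[-0.03,-0.05,0,0,0,-0.17,0],[-0.02,-0.05,0,0,0,-0.17,0],[-0.02,-0.05,0,0,0,-0.17,0],[0,-0.05,0,0,0,-0.17,0],[0,0,0,0,0,-0.17,0],[0,0,0,0,0,-0.04,0],[0,0,0,0,0,0,0]]]'

```text
time: 11.85
tool_pos: [499.5, -239.0, 351.5]
tcp_rot: [180.0, 0.0, 100.1]
ft_force: [-0.2, 0.2, 0.7]
finger_gap: 42.5
grip_force: 0.0
```

Run:
```python
from h import *
s=viewer.snapshot('scene')[:,:,::-1];t=viewer.snapshot('top')[:,:,::-1]
cv2.imwrite('pics/s3.png',s);cv2.imwrite('pics/t3.png',t)
cv2.imwrite('pics/c1.png',np.hstack([cv2.resize(s[170:290,275:410],(400,356),interpolation=2),cv2.resize(t[180:300,220:355],(400,356),interpolation=2)]))
S=status.sense();print(S['tool_pos'],S['tcp_rot'],S['ft_force'],S['finger_gap'])
```

```text
[ 499.66862296 -238.68527072  351.43736611] [1.79993939e+02 1.30935788e-02 1.00141731e+02] [-0.35066928 -0.23928452  0.29192546] 42.819991194635605
```

View pics/c1.png

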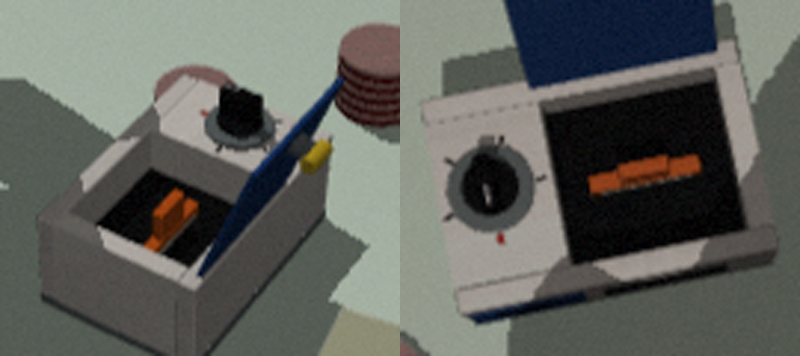

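Run:
```python
from h import *
np.set_printoptions(precision=1,suppress=True)
t=cv2.imread('pics/t3.png');s=cv2.imread('pics/s3.png')
u=np.array([np.cos(np.radians(10)),np.sin(np.radians(10))]);v=np.array([-u[1],u[0]])
def om(i,x0,x1,y0,y1):
    h=cv2.cvtColor(i,cv2.COLOR_BGR2HSV); m=((h[...,0]<15)&(h[...,1]>140)&(h[...,2]>50)).astype(np.uint8); k=np.zeros_like(m);k[y0:y1,x0:x1]=1; return m*k
m=om(t,270,340,215,260); ys,xs=np.nonzero(m); print('top mask',xs.min(),xs.max(),ys.min(),ys.max(),m.sum())
for x in range(xs.min(),xs.max()+1,2): print(x,ys[xs==x].min(),ys[xs==x].max(),end='; ')
e=plane('top',(220+242/2.963,180+159/2.963),101); print('\nrear edge',e,'centre',e[:2]-6*u)
l=plane('top',(xs.min(),242.5),70);r=plane('top',(xs.max()+1,236),70);print('frame ends',l,r,(l+r)/2,np.linalg.norm(l-r),np.degrees(np.arctan2(*(l-r)[[1,0]])))
ms=om(s,315,350,225,265); ys,xs=np.nonzero(ms); M=cv2.moments(m,True),cv2.moments(ms,True)
ct=[(q['m10']/q['m00'],q['m01']/q['m00'])for q in M]; print(ct,'tri',tri([('top',ct[0]),('scene',ct[1])]))
# compare predicted silhouettes
for C in ((537,84),(540,85),(534,84)):
    P=[]
    for n,mm in(('top',m),('scene',ms)):
        out=np.zeros((480,640),np.uint8)
        for hx,hy,z0,z1 in((7,45,60,70),(6,20,70,101)):
            pts=np.array([proj(n,[*(np.array(C)+a*hx*u+b*hy*v),z])for a in(-1,1)for b in(-1,1)for z in(z0,z1)])
            cv2.fillConvexPoly(out,cv2.convexHull(pts.round().astype(np.int32)),1)
        q=cv2.moments(out,True);P+= [q['m10']/q['m00'],q['m01']/q['m00']]
    print(C,np.array(P))
```

```text
top mask 283 321 232 245 281
283 240 240; 285 239 245; 287 238 245; 289 238 243; 291 238 243; 293 236 243; 295 235 242; 297 234 242; 299 234 241; 301 234 241; 303 233 240; 305 233 241; 307 232 240; 309 232 239; 311 233 239; 313 233 238; 315 233 238; 317 232 238; 319 232 238; 321 234 237; 
rear edge [542.7  84.4 101. ] centre [536.8  83.3]
frame ends [527.9 129.3  70. ] [541.3  37.3  70. ] [534.6  83.3  70. ] 92.94526632821567 98.3049809795463
[(302.135231316726, 237.60498220640568), (332.185, 243.195)] tri [538.8  86.4  82.3]
(537, 84) [302.2 238.  329.6 245.9]
(540, 85) [302.  236.8 330.7 245.8]
(534, 84) [301.8 239.5 329.  244.8]
```

The flap stands open by itself, with its handle at (318,155) in the left half. The pointer is at the red tick, and the orange tab is in the well at (643,166) in the right half. The cassette is centred near (537, 84).

Emit:
arm_command --targets '[[[0.006,0.054,0,0,0,0,0],[0.006,0.054,0,0,0,0,0],[0.006,0.054,0,0,0,0,0],[0.006,0.054,0,0,0,0,0],[0.006,0.054,0,0,0,0,0],[0.0075,0.053,0,0,0,0,0],[0,0,-0.06,0,0,0,0],[0,0,-0.06,0,0,0,0],[0,0,-0.06,0,0,0,0],[0,0,0,0,0,0,0]]]'

```text
time: 13.2
tool_pos: [533.0, 84.3, 165.8]
tcp_rot: [-179.4, -0.1, 100.2]
ft_force: [0.1, 0.0, 0.2]
finger_gap: 43.0
grip_force: 0.0
```

Emit:
arm_command --targets '[[[0,0,-0.03,0,0,0,0],[0,0,-0.03,0,0,0,0],[0,0,-0.025,0,0,0,0],[0,0,-0.011,0,0,0,0],[0,0,0,0,0,0,-0.4],[0,0,0,0,0,0,-1],[0,0,0,0,0,0,-1],[0,0,0,0,0,0,-1],[0,0,0,0,0,0,-1]]]' --force 30

```text
time: 14.32
tool_pos: [538.8, 84.5, 77.5]
tcp_rot: [179.8, 0.0, 100.1]
ft_force: [-0.8, -0.6, 5.5]
finger_gap: 11.5
grip_force: 31.2
```

Emit:
arm_command --targets '[[[0,0,0,0,0,0,-1],[0,0,0.01,0,0,0,-1],[0,0,0.015,0,0,0,-1],[0,0,0.02,0,0,0,-1],[0,0,0.025,0,0,0,-1],[0,0,0.025,0,0,0,-1],[0,0,0.03,0,0,0,-1],[0,0,0.03,0,0,0,-1],[0,0,0.03,0,0,0,-1],[0,0,0,0,0,0,-1]]]' --force 50

```text
time: 15.58
tool_pos: [538.9, 84.5, 264.4]
tcp_rot: [179.6, 0.0, 100.1]
ft_force: [0.6, -0.2, -0.9]
finger_gap: 11.0
grip_force: 49.9
```

Emit:
arm_command --targets '[[[0.004,-0.025,0,0,0,0,-1],[0.008,-0.05,0,0,0,0.05,-1],[0.008,-0.05,0,0,0,0.07,-1],[0.008,-0.05,0,0,0,0.07,-1],[0.008,-0.05,0,0,0,0.07,-1],[0.008,-0.05,0,0,0,0.07,-1],[0.008,-0.05,0,0,0,0.06,-1],[0.005,-0.045,0,0,0,0,-1],[0.004,-0.03,0,0,0,0,-1],[0,0,0,0,0,0,-1]]]'

```text
time: 16.82
tool_pos: [597.2, -317.6, 258.1]
tcp_rot: [-179.9, -0.1, 122.3]
ft_force: [0.2, 0.8, -1.1]
finger_gap: 10.9
grip_force: 49.7
```

Emit:
arm_command --targets '[[[0,0,-0.02,0,0,0,-1],[0,0,-0.025,0,0,0,-1],[0,0,-0.025,0,0,0,-1],[0,0,-0.015,0,0,0,-1],[0,0,-0.008,0,0,0,-1],[0,0,0,0,0,0,-1],[0,0,0,0,0,0,-1],[0,0,0,0,0,0,-1]]]'

```text
time: 17.82
tool_pos: [598.8, -316.0, 168.5]
tcp_rot: [180.0, 0.1, 122.4]
ft_force: [0.2, -0.3, -1.2]
finger_gap: 11.1
grip_force: 49.7
```

Run:
```python
from h import *
s=viewer.snapshot('scene')[:,:,::-1];t=viewer.snapshot('top')[:,:,::-1]
cv2.imwrite('pics/s4.png',s);cv2.imwrite('pics/t4.png',t)
cv2.imwrite('pics/e1.png',np.hstack([cv2.resize(s[200:400,130:400],(540,400),interpolation=2),cv2.resize(t[150:350,220:350],(260,400))]))
S=status.sense();print(S['tool_pos'],S['tcp_rot'],S['ft_force'],S['finger_gap'])
```

```text
[ 598.55896785 -315.91533026  168.08768694] [1.79972279e+02 6.30769200e-02 1.22422857e+02] [-0.21239594 -0.12866483 -0.63578176] 11.282496748155648
```

View pics/e1.png

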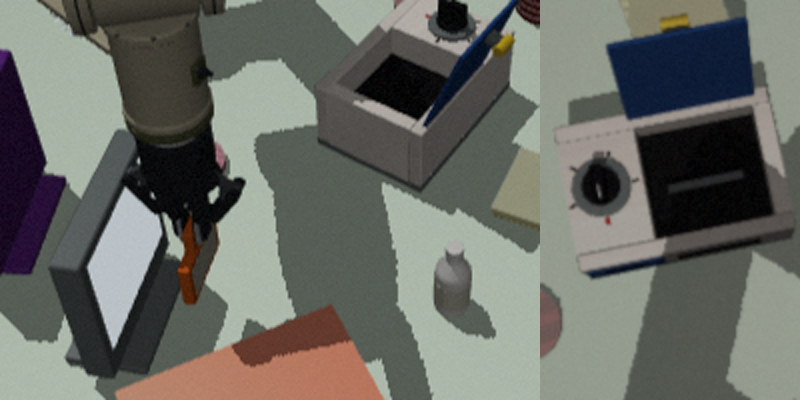

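The picture shows the cassette hanging upright in front of the lit window at (200,262). The sampler's slot is empty, the flap is open and the pointer is at the tick. One quick numeric check before handing in.

Run:
```python
from h import *
np.set_printoptions(precision=1,suppress=True)
a=np.radians(32.4);u=np.array([np.cos(a),np.sin(a)]);v=np.array([-u[1],u[0]])
T=np.array([598.5,-316.])
for x in(-7,7):
    for z in(101,161): print(x,z,(proj('scene',[*(T+x*u-45*v),z])-[130,200])*2)
d=T-[533,-360]; n=-np.array([np.cos(np.radians(32.5)),np.sin(np.radians(32.5))]); print('x,y in window',d@n,d@np.array([-n[1],n[0]]))
h=cv2.cvtColor(cv2.imread('pics/s4.png'),cv2.COLOR_BGR2HSV);m=((h[...,0]<15)&(h[...,1]>140)&(h[...,2]>50));m[:,260:]=0;m[:,:200]=0;m[355:]=0
ys,xs=np.nonzero(m);print('mask crop extents',(xs.min()-130)*2,(xs.max()-129)*2,(ys.min()-200)*2,(ys.max()-199)*2)
```

```text
-7 101 [180.5 305.8]
-7 161 [173.  272.8]
7 101 [192.5 307.9]
7 161 [185.5 274.9]
x,y in window -78.88332246800427 -1.916099269050008
mask crop extents 178 260 -324 304
```

```bash
python3 -c "
from bench import job
print(job.hand_in())"
```

```text
the job is handed in; nothing more can be done
None
```

I handed the job in with the knob back at zero, the flap standing open and the cassette held still about 79 mm in front of the lit window's middle; the interface returned no verdict.

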